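# Lay the second, bonded course of cartons in a shipping tray

### The arm

A 7-joint arm with a two-finger parallel gripper is mounted at the origin on the work surface. World frame = base frame: x ahead of the robot, y to its left, z up, the work surface at z = 0. Lengths are in mm, angles in rad, forces in N, time in s.
With the tool pointing down it reaches from about 400 to 875 mm from the base axis. Payload 4.4 kg.
Tool frame: the origin (TCP) lies midway between the tips of the shut fingers; the grasp point (between the pads) lies ctrl.grip_depth behind it (ctrl.grip_depth is the distance from the TCP to the grasp point, in mm); z points along the fingers, y is the line along which they close (so a half turn about z gives the same grasp; the last joint's range is limited). The gripper opens to 85 mm and grips with 20 to 120 N. Pads are 22 mm wide; open, the fingers measure 114 mm over their backs; the gripper's body (76 mm by 85 mm) begins 54 mm behind the grasp point. The pads swing forward as they close: fully open they stand 13 mm farther back than shut.
Start: joints at [1.173, 0.628, 0.038, 1.517, -0.027, 0.996, -0.02], TCP at [211.762, -614.552, 231.313] pointing down, gripper open.
Joint ranges: [-3.06, 3.06], [-0.37, 2.12], [-1.25, 1.32], [0.18, 2.47], [-1.1, 4.24], [0.23, 1.98], [-2.94, 2.94]. Speed limits (rad/s): [2.57, 2.57, 3.14, 3.14, 3.14, 3.14, 3.14].

### API

Orientations are given as [roll, pitch, yaw] about the fixed x, y, z axes, in that order (R = Rz(yaw) Ry(pitch) Rx(roll)).
In Python, from cell import ctrl gives the robot as it stands.
- The arm moves only by the tool carry_out, never from a script. Its argument "deltas" is one flat list of numbers, 7 for each row, row after row: the turn, a rotation vector about the tool's x, y, z in degrees, then the shift along the tool's x, y, z in m, then the closure, from -1 (fully open) to 1 (shut). In form: [wx, wy, wz, dx, dy, dz, claw, wx, wy, wz, dx, dy, dz, claw, ...]. A call has 1 to 12 rows; each row shifts and turns the commanded pose from where the row before left it, along the tool's axes as they then stand; what a row does not reach is not made up. A row lasts 1/8 s, in which the tool goes at most 62.5 mm and 10.7 degrees, less where a joint would pass 70% of its speed; a pose out of reach is approached as far as the arm can. A call with a gripper value outside its range is refused whole. The fingers move at their own pace and stop on an object; the grip force is fixed at half the most. Time passes only in rows, so rows that do not move let the fingers close. It gives the time, the measured TCP pose, the force, the opening and the grip force at its end, in the units of the state.
- ctrl.read_state(): the state, without advancing time (a new reading comes with each control period).
- ctrl.get_image(name): name is "scene" or "side" or "wrist"; returns the picture (384x512x3 uint8, red, green, blue); there is no depth.
- ctrl.calibration(name): a dict with "mtx" (3x3 intrinsics, pixels), "R" (3x3) and "t" (3): a world point X has camera coordinates R X + t. Camera axes: x right, y down, z forward; pixel columns grow to the right and rows downward; lengths in mm; the calibration is good to about 2 mm. A picture is of the moment at which its call begins: read the wrist's pose just before it. calibration takes no time and is no camera call; for the wrist camera it gives the pose at the moment of the call.
- ctrl.finish_job(): hands the job in; it is judged then, once.
The state is a dict: "clock": time; "qpos": joint angles; "qd": joint speeds; "tau": joint torques, N m; "eef_pos": TCP position; "tool_rot": TCP orientation; "force": force on the tool from outside, world axes, zero at the start; "torque": the same for the moment, N m; "width": finger opening in mm; "gripper_force": force on a finger pad.
Only numpy, scipy, OpenCV 4.12 (cv2) and the standard library are available. Lean on these libraries where they do the work, as an engineer would, in place of code of your own. Each camera call takes 0.05 s, during which the arm holds its last target. There are 200 camera calls.

### The job

Lay the second course of cartons on the row already standing in the long cardboard tray, using the two long cartons and the short one from the bench, bonded like brickwork: the joints of the new course must not come over the joints below. So that the box lid will slide over the load, butt the new cartons together, level, with their sides and both ends flush with the row beneath. Set each carton down rather than dropping it, do not shift the row below, and leave the tape roll, spray can, screwdriver and tissue box where they are.

Things in the scene. Friction and masses are not known exactly. Their poses are not given: they have to be found in the camera images.
- tray: low brown cardboard tray fixed to the bench at any angle, 270 x 68 mm, walls 24 mm high; origin centred on its underside, x along its length. In its middle stands the lower course, a row 254 mm long, 50 wide, top 44 mm above the tray's underside: towards +x a long, a long, a short carton. Row ends at x = -127 and 127 mm, joints (2 mm) at x = -26 and 76 mm; it has 4 mm of play in the tray
- base_long_1: plain brown kraft carton, tan tape along its top, 100 mm long, 50 mm wide, 40 mm high, in the lower course at the tray's -x end, loose; origin at the centre of its underside, x along its 100 mm length, y across its 50 mm width, z up; about 0.3 kg, rigid
- base_long_2: plain brown kraft carton, tan tape along its top, 100 mm long, 50 mm wide, 40 mm high, in the lower course, the middle one, loose; origin at the centre of its underside, x along its 100 mm length, y across its 50 mm width, z up; about 0.3 kg, rigid
- base_short: plain brown kraft carton, half the length of the others: 50 mm long, 50 mm wide, 40 mm high, in the lower course at the tray's +x end, loose; origin at the centre of its underside, z up, x along its tape, its four sides are parallel to x and y; about 0.15 kg, rigid
- long_a: plain brown kraft carton, tan tape along its top, 100 mm long, 50 mm wide, 40 mm high, lying flat on the bench, to be laid; origin at the centre of its underside, x along its 100 mm length, y across its 50 mm width, z up; about 0.3 kg, rigid
- long_b: plain brown kraft carton, tan tape along its top, 100 mm long, 50 mm wide, 40 mm high, lying flat on the bench, to be laid; the same as long_a, either may go in either long place; origin at the centre of its underside, x along its 100 mm length, y across its 50 mm width, z up; about 0.3 kg, rigid
- short: plain brown kraft carton, half the length of the others: 50 mm long, 50 mm wide, 40 mm high, lying flat on the bench, to be laid; origin at the centre of its underside, z up, x along its tape, its four sides are parallel to x and y; about 0.15 kg, rigid
- tape_roll: bystander: roll of brown packing tape lying flat on the bench, 96 mm across, 76 mm hole, 48 mm high; origin at the centre of its underside
- spray_can: bystander: standing spray can, black and green with a white cap, 52 mm across, 178 mm high; origin at the centre of its underside
- screwdriver: bystander: screwdriver with a red handle, lying on the bench; origin under its middle, x towards its tip
- tissue_box: bystander: white and blue tissue box, 220 mm by 115 mm, 60 mm high; origin at the centre of its underside, x along its length
Mind the look-alikes: they are no part of the job. What is shaped like the short but blue or purple is not meant. Leave any black or pink look-alike of the long_b alone.

How it is judged:
By the outcome, as a careful person would: the job done as asked, in the order asked, and still so for the second after the job is handed in, with the robot touching nothing.
It also fails if it takes over 72 s, if anything falls off the work surface, if the arm or the gripper's body presses on something with over 40 N, if the wrist force passes 120 N, or if a joint passes its speed limit or range.

## Working session

There is one attempt and no reset: what is moved stays moved. The work goes in short steps, Python scripts to look and compute and a tool call to move; the robot and the scene stay as the last step left them, time stands still between calls to the robot, and variables do not carry over. Pictures are saved under pics/ and viewed, at most 10 in all, crops included, and the job is handed in when it is done.

Besides the shell and the picture viewer there is one more tool, called after "Request:" as name(argument=value, ...), one argument or row to a line, values as JSON. carry_out: Moves the arm, as the interface text tells. Its arguments: {"type":"object","properties":{"deltas":{"type":"array"}},"required":["deltas"]}

```bash
mkdir -p pics; ls; python3 - <<'E'
from cell import ctrl
import cv2,numpy as np
s=ctrl.read_state(); print({k:np.round(v,3) for k,v in s.items()}, ctrl.grip_depth)
for n in("scene","side","wrist"):
    c=ctrl.calibration(n); im=ctrl.get_image(n); np.save(f"pics/{n}0.npy",im)
    cv2.imwrite(f"pics/{n}0.png",im[:,:,::-1]); print(n,np.round(c["mtx"],1).tolist(),np.round(-c["R"].T@c["t"],1),np.round(c["R"],3).tolist())
a=[cv2.imread(f"pics/{n}0.png") for n in("scene","side")]
cv2.imwrite("pics/both0.png",np.vstack(a)[:, :])
E
```

```text
pics
{'clock': np.float64(0.0), 'qpos': array([ 1.173,  0.629,  0.038,  1.518, -0.027,  0.996, -0.02 ]), 'qd': array([ 0.002, -0.001,  0.001, -0.   , -0.002,  0.001, -0.   ]), 'tau': array([ 1.0000e-03, -5.6339e+01,  1.2260e+00, -1.9344e+01,  1.1000e-02,
        1.0000e-02, -0.0000e+00]), 'eef_pos': array([ 211.558, -613.948,  230.387]), 'tool_rot': array([-3.14 , -0.   ,  0.332]), 'force': array([-0.858, -0.809, -0.207]), 'torque': array([ 0.019, -0.017, -0.02 ]), 'gripper_force': np.float64(0.0), 'width': np.float64(86.039)} 18.700000000000003
scene [[451.9, 0.0, 255.1], [0.0, 451.9, 183.3], [0.0, 0.0, 1.0]] [1197.2  728.5 1156.6] [[-0.722, 0.692, 0.009], [0.503, 0.533, -0.68], [-0.476, -0.487, -0.733]]
side [[350.4, 0.0, 256.5], [0.0, 350.4, 197.6], [0.0, 0.0, 1.0]] [304.8 767.4 753.4] [[-0.975, -0.221, 0.002], [-0.149, 0.653, -0.743], [0.163, -0.724, -0.67]]
wrist [[268.2, 0.0, 255.0], [0.0, 268.2, 188.3], [0.0, 0.0, 1.0]] [ 282.3 -590.9  372.3] [[0.326, -0.945, -0.001], [-0.904, -0.312, 0.294], [-0.278, -0.095, -0.956]]
```

View pics/scene0.png

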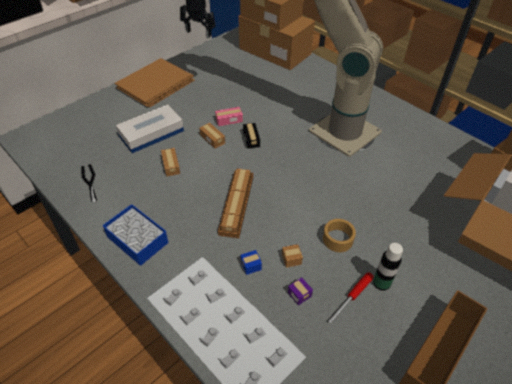

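View pics/side0.png

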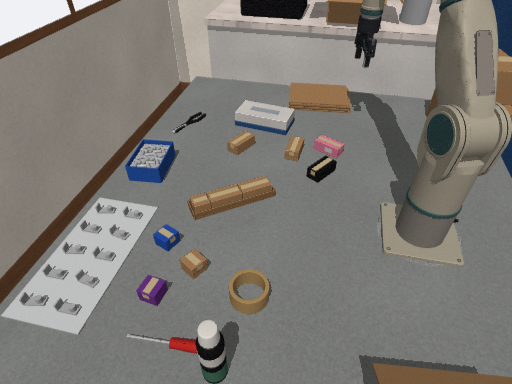

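The scene view shows the tray at about (237,203), the brown longs at (212,134) and (170,160), and the short at (292,255). In the side view these are at (231,197), (295,148), (241,142) and (194,263). The black, pink, blue and purple cartons are look-alikes. Next I'll triangulate coarse positions.

```bash
cat > h.py <<'E'
from cell import ctrl
import cv2,numpy as np
def ray(c,uv):
    d=c["R"].T@np.linalg.inv(c["mtx"])@np.array([*uv,1.]); return -c["R"].T@c["t"],d/np.linalg.norm(d)
def onplane(c,uv,z):
    o,d=ray(c,uv); return o+d*(z-o[2])/d[2]
def cross(c1,u1,c2,u2):
    o1,d1=ray(c1,u1);o2,d2=ray(c2,u2)
    s=np.linalg.lstsq(np.stack([d1,-d2],1),o2-o1,rcond=None)[0]
    a,b=o1+s[0]*d1,o2+s[1]*d2; return (a+b)/2,np.linalg.norm(a-b)
def snap(n,name):
    s=ctrl.read_state(); c=ctrl.calibration(n); im=ctrl.get_image(n)[:,:,::-1].copy()
    cv2.imwrite(f"pics/{name}.png",im); np.savez(f"pics/{name}.npz",im=im,**c,pos=s["eef_pos"],rot=s["tool_rot"]); return im,c,s
def load(name): 
    f=np.load(f"pics/{name}.npz"); return f["im"],{k:f[k] for k in("mtx","R","t")},f
E
python3 - <<'E'
from h import *
a,b=ctrl.calibration("scene"),ctrl.calibration("side")
for n,u,v in [("trayE1",(244,173),(270,183)),("trayE2",(231,231),(192,205)),("traymid",(237,200),(231,193)),("L1",(212,132),(295,144)),("L2",(170,158),(241,139)),("S",(292,251),(194,259))]:
    p,e=cross(a,u,b,v); print(n,p.round(),e.round(1),onplane(a,u,40).round(),onplane(b,v,40).round())
import cv2
s=cv2.imread("pics/side0.png")[110:290,130:340]; cv2.imwrite("pics/crop.png",cv2.resize(s,None,fx=3,fy=3,interpolation=cv2.INTER_CUBIC))
E
```

```text
trayE1 [456. -88.  28.] 10.3 [467. -74.  40.] [452. -82.  40.]
trayE2 [660.  73.  36.] 9.8 [665.  81.  40.] [658.  70.  40.]
traymid [562.  -7.  35.] 7.8 [567.   0.  40.] [560.  -8.  40.]
L1 [ 407. -317.   40.] 5.0 [ 409. -314.   40.] [ 406. -322.   40.]
L2 [ 607. -309.   40.] 1.2 [ 608. -308.   40.] [ 607. -310.   40.]
S [582. 259.  40.] 1.0 [583. 260.  40.] [582. 259.  40.]
```

View pics/crop.png

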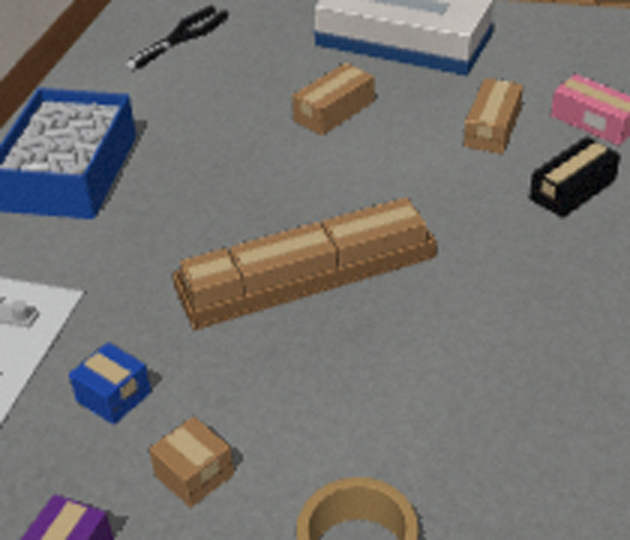

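The crop shows the row's short carton at its left/near end (205,275). So tray +x points towards world (+x,+y), about 38°, and the new short goes at the -x end. Moving over the two longs.

Request:
carry_out(
  deltas=[0,0,0,0.037,-0.0193,0,-1,0,0,0,0.037,-0.0193,0,-1,0,0,0,0.037,-0.0193,0,-1,0,0,0,0.037,-0.0193,0,-1,0,0,0,0.037,-0.0193,0,-1,0,0,0,0.037,-0.0193,0,-1,0,0,0,0.037,-0.0193,0,-1,0,0,0,0.037,-0.0193,0,-1,0,0,0,0.037,-0.0193,0,-1,0,0,0,0.037,-0.0193,0,-1,0,0,0,0,0,0,-1],
)

```text
clock: 1.52
eef_pos: [501.7, -307.3, 230.9]
tool_rot: [-3.14, -0.002, 0.339]
force: [-0.5, 0.5, 0.7]
width: 85.3
gripper_force: 0.0
```

```bash
python3 - <<'E'
from h import *
im,c,s=snap("wrist","w1"); print(s["clock"],s["eef_pos"].round(1),s["tool_rot"].round(3),s["qpos"].round(2),s["force"].round(1))
E
```

```text
1.525 [ 501.7 -307.3  230.9] [-3.14e+00 -2.00e-03  3.39e-01] [ 0.49  0.54  0.03  1.7  -0.02  0.91 -0.71] [-0.5  0.5  0.7]
```

View pics/w1.png

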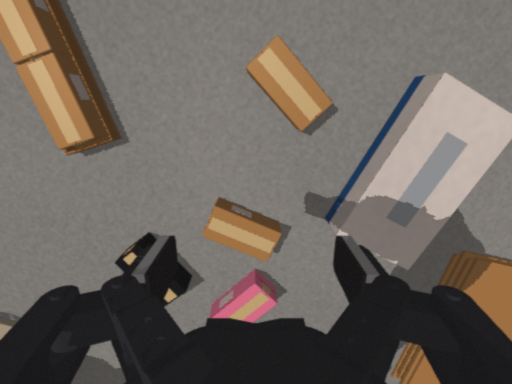

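The wrist view shows L2 at (288,85), L1 at (243,230) with the pink carton (245,298) and black carton (155,268) close by, and the row's -x end at top left (60,100). Now I'll segment the top faces.

```bash
python3 - <<'E'
from h import *
im,c,f=load("w1"); hsv=cv2.cvtColor(im,cv2.COLOR_BGR2HSV)
for (a,b) in [((225,190),(255,275)),((300,60),(265,115)),((262,110),(330,140)),((230,300),(275,270))]:
    n=18; print([hsv[int(a[1]+(b[1]-a[1])*i/n),int(a[0]+(b[0]-a[0])*i/n)].tolist() for i in range(n)])
b=(hsv[:,:,1]>90)&(hsv[:,:,2]>110)&(hsv[:,:,0]<25)
n,l,st,ce=cv2.connectedComponentsWithStats(b.astype(np.uint8))
for i in range(1,n):
    if st[i,4]>300: 
        cn=cv2.findContours((l==i).astype(np.uint8),0,1)[0][0].reshape(-1,2)
        P=np.array([onplane(c,u,40)[:2] for u in cn],np.float32); r=cv2.minAreaRect(P)
        print(st[i],ce[i].round(),np.round(r[0]),np.round(r[1]),round(r[2],1))
p=((hsv[:,:,0]>150)&(hsv[:,:,1]>90)).astype(np.uint8); cn=max(cv2.findContours(p,0,1)[0],key=len).reshape(-1,2)
for z in(0,40): r=cv2.minAreaRect(np.array([onplane(c,u,z)[:2] for u in cn],np.float32)); print("pink",r,cv2.boxPoints(r).round())
E
```

```text
[[17, 18, 129], [19, 16, 125], [18, 21, 121], [15, 141, 85], [12, 78, 95], [15, 149, 125], [15, 147, 160], [15, 147, 160], [16, 119, 157], [18, 105, 189], [18, 104, 188], [18, 107, 188], [15, 149, 161], [15, 149, 159], [17, 18, 128], [18, 20, 127], [19, 16, 124], [174, 94, 141]]
[[18, 21, 120], [15, 144, 167], [15, 142, 167], [15, 142, 167], [15, 142, 167], [18, 103, 196], [18, 103, 196], [18, 101, 195], [18, 103, 196], [18, 106, 193], [15, 143, 168], [15, 141, 168], [15, 141, 168], [15, 143, 153], [15, 35, 117], [20, 19, 124], [17, 18, 128], [17, 18, 128]]
[[20, 18, 125], [15, 20, 129], [20, 19, 123], [17, 18, 125], [15, 20, 129], [17, 15, 121], [20, 18, 127], [16, 22, 126], [14, 113, 97], [15, 148, 141], [15, 145, 162], [15, 146, 154], [12, 16, 78], [24, 16, 80], [20, 18, 125], [20, 18, 126], [17, 18, 125], [17, 14, 124]]
[[173, 118, 149], [174, 102, 155], [173, 123, 147], [172, 125, 153], [172, 127, 153], [173, 124, 152], [172, 126, 174], [173, 126, 164], [172, 125, 175], [172, 128, 184], [172, 127, 148], [173, 122, 109], [173, 121, 99], [173, 122, 109], [7, 27, 84], [18, 16, 81], [17, 19, 124], [13, 18, 126]]
[   0    0   94  155 6051] [42. 74.] [518. -44.] [170.  50.] 36.9
[ 246   35   86   96 3890] [289.  83.] [ 607. -313.] [99. 50.] 62.5
[ 202  206   80   56 2371] [241. 234.] [ 408. -321.] [100.  49.] 85.2
[ 463  262   49   79 2118] [495. 295.] [ 437. -726.] [145.  71.] 65.9
[228 292  41  29 453] [249. 307.] [ 296. -370.] [19. 68.] 63.0
[391 343  27  36 306] [403. 361.] [ 281. -640.] [73. 19.] 5.4
[401 349  39  35 727] [420. 371.] [ 282. -677.] [72. 64.] 19.5
pink ((267.0284118652344, -370.23272705078125), (74.70575714111328, 122.55937957763672), 62.9248161315918) [[ 195. -376.]
 [ 305. -431.]
 [ 339. -365.]
 [ 229. -309.]]
pink ((299.7371826171875, -360.9580078125), (66.69312286376953, 109.4141616821289), 62.924861907958984) [[ 236. -366.]
 [ 333. -416.]
 [ 364. -356.]
 [ 266. -306.]]
```

Request:
carry_out(
  deltas=[0,0,0,0.0325,0.0135,0,-1,0,0,0,0.0325,0.0135,0,-1,0,0,0,0.0325,0.0135,0,-1,0,0,-8.6,0,0,0.016,-1,0,0,-8.6,0,0,0.016,-1,0,0,-8.6,0,0,0.016,-1,0,0,-8.6,0,0,0.016,-1,0,0,-8.6,0,0,0.016,-1,0,0,0,0,0,0,-1,0,0,0,0,0,0,-1],
)

```text
clock: 2.82
eef_pos: [603.8, -319.3, 151.8]
tool_rot: [3.141, 0.001, 1.078]
force: [0.5, 0.6, 0.6]
width: 85.9
gripper_force: 0.0
```

```bash
cat >> h.py <<'E'
def tops(im,c,z,vmin=146,amin=600):
    """top faces of kraft cartons: list of (centre, long side, short side, angle of long axis deg, pixel centre)"""
    hsv=cv2.cvtColor(im,cv2.COLOR_BGR2HSV)
    b=((hsv[:,:,1]>80)&(hsv[:,:,2]>vmin)&(hsv[:,:,0]<25)).astype(np.uint8); b=cv2.morphologyEx(b,cv2.MORPH_CLOSE,np.ones((3,3)))
    out=[]
    for cn in cv2.findContours(b,0,1)[0]:
        if cv2.contourArea(cn)<amin: continue
        P=np.array([onplane(c,u,z)[:2] for u in cn.reshape(-1,2)],np.float32); (ce,(w,h),a)=cv2.minAreaRect(P)
        if h>w: w,h,a=h,w,a+90
        pc=cn.reshape(-1,2); edge=pc.min()<=1 or pc[:,0].max()>=510 or pc[:,1].max()>=382
        out.append((np.round(ce,1).tolist(),round(w,1),round(h,1),round(a%180,2),pc.mean(0).round().tolist(),"CUT" if edge else ""))
    return out
def tool(s,p,yaw=None):
    """target xy(z) in the tool's axes, mm, seen from state s"""
    from scipy.spatial.transform import Rotation as R
    return R.from_euler("xyz",s["tool_rot"]).as_matrix().T@(np.array(p)-s["eef_pos"])
E
python3 - <<'E'
from h import *
im,c,s=snap("wrist","w2"); print(s["clock"],s["eef_pos"].round(1),s["tool_rot"].round(3))
for z in(37,40,43): print(z,[t for t in tops(im,c,z)])
E
```

```text
2.825 [ 603.8 -319.3  151.8] [3.141e+00 1.000e-03 1.078e+00]
37 [([406.4, -308.7], 73.9, 47.6, 85.14, [88.0, 255.0], ''), ([607.9, -313.1], 98.7, 48.0, 62.41, [255.0, 173.0], '')]
40 [([409.1, -308.1], 73.0, 47.1, 85.14, [88.0, 255.0], ''), ([608.2, -312.5], 97.6, 47.4, 62.41, [255.0, 173.0], '')]
43 [([411.8, -307.5], 72.1, 46.5, 85.14, [88.0, 255.0], ''), ([608.6, -311.8], 96.4, 46.8, 62.41, [255.0, 173.0], '')]
```

View pics/w2.png

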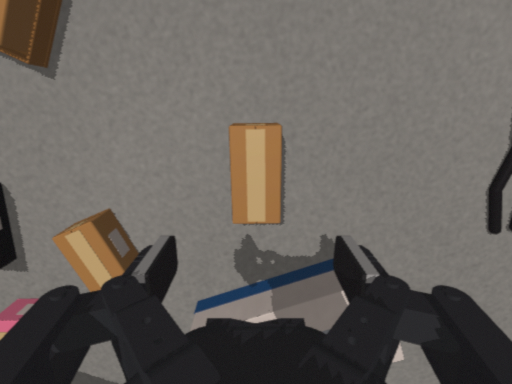

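The carton lies straight along the image at (256,173) and measures about 98.5 x 48.5 at z=40. Now descending and gripping.

Request:
carry_out(
  deltas=[0,0,-0.6,0.0083,0.0007,0.02,-1,0,0,0,0,0,0.04,-1,0,0,0,0,0,0.04,-1,0,0,0,0,0,0.03,-1,0,0,0,0,0,0.0175,-1,0,0,0,0,0,0,-1,0,0,0,0,0,0,1,0,0,0,0,0,0,1,0,0,0,0,0,0,1,0,0,0,0,0,0,1],
)

```text
clock: 4.12
eef_pos: [609.7, -311.6, 5.5]
tool_rot: [3.139, -0.0, 1.093]
force: [0.4, 0.3, 5.4]
width: 49.4
gripper_force: 64.2
```

```bash
python3 - <<'E'
from h import *
a,ca,_=load("w1"); b,cb,_=load("w2")
print("L2 height by two views:",[x.round(1) if hasattr(x,'round') else x for x in cross(ca,(289,83.),cb,(256,173.))])
s=ctrl.read_state(); print(s["eef_pos"].round(1),s["tool_rot"].round(4),s["width"].round(1),s["gripper_force"].round(1),s["force"].round(1),s["qpos"].round(2))
E
```

```text
L2 height by two views: [array([ 610. , -311.8,   33.5]), np.float64(1.2)]Traceback (most recent call last):
  File "<stdin>", line 4, in <module>
AttributeError: 'float' object has no attribute 'round'
```

Gripped, at a width of 49.4 mm. Now carrying it high over the tray, where the camera can still see the row's joints and +x end.

Request:
carry_out(
  deltas=[0,0,0,0,0,-0.02,1,0,0,0,0,0,-0.05,1,0,0,0,0.033,-0.034,-0.02,1,0,0,0,0.033,-0.034,-0.02,1,0,0,0,0.033,-0.034,-0.02,1,0,0,0,0.033,-0.034,-0.02,1,0,0,0,0.033,-0.034,-0.02,1,0,0,0,0.033,-0.034,-0.02,1,0,0,8.57,0,0,-0.018,1,0,0,8.57,0,0,-0.018,1,0,0,8.57,0,0,-0.018,1,0,0,0,0,0,0,1],
)

```text
clock: 5.62
eef_pos: [519.3, -41.3, 249.6]
tool_rot: [3.139, -0.003, 0.646]
force: [0.8, 0.3, -3.7]
width: 48.8
gripper_force: 63.5
```

```bash
python3 - <<'E'
from h import *
im,c,s=snap("wrist","w3"); print(s["clock"],s["eef_pos"].round(1),s["tool_rot"].round(4),np.round(s["width"],1),s["qd"].round(2),s["force"].round(1))
print(tops(im,c,44)); print("inhand",tops(im,c,s["eef_pos"][2]+34.5))
E
```

```text
5.625 [519.3 -41.3 249.6] [ 3.1391e+00 -2.7000e-03  6.4580e-01] 48.8 [ 0.01  0.03 -0.02  0.03  0.01 -0.02  0.04] [ 0.8  0.3 -3.7]
[([446.9, -96.3], 168.7, 153.7, 36.91, [257.0, 218.0], ''), ([579.7, 0.9], 97.2, 47.7, 36.8, [256.0, 105.0], ''), ([641.8, 47.6], 49.5, 47.9, 37.03, [256.0, 36.0], '')]
inhand [([537.7, -27.9], 52.2, 47.5, 36.91, [257.0, 218.0], ''), ([578.8, 2.2], 30.1, 14.7, 36.8, [256.0, 105.0], ''), ([598.0, 16.6], 15.3, 14.8, 37.03, [256.0, 36.0], '')]
```

View pics/w3.png

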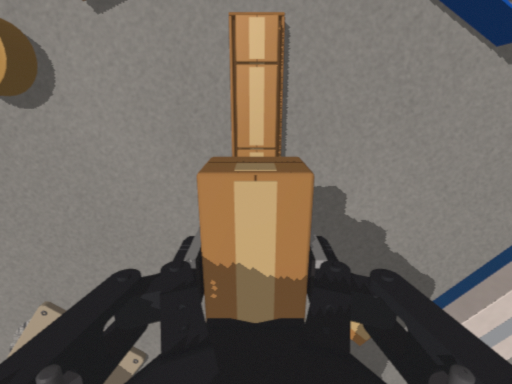

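The view shows row joints at rows 62 and 149 and the +x end at row 14. The held carton's front edge is at row 172, straight with the row. Moving to hover over the +x place.

Request:
carry_out(
  deltas=[0,0,0,0.0424,0.0008,0.01,1,0,0,0,0.0424,0.0008,0.03,1,0,0,0,0.0423,0.0008,0.04,1,0,0,0,0,0,0.04,1,0,0,0,0,0,0.035,1,0,0,0,0,0,0.025,1,0,0,0,0,0,0.01,1,0,0,0,0,0,0,1,0,0,0,0,0,0,1],
)

```text
clock: 6.8
eef_pos: [622.5, 33.0, 58.9]
tool_rot: [3.141, -0.002, 0.644]
force: [0.3, 0.3, -2.6]
width: 49.2
gripper_force: 63.3
```

```bash
cat >> h.py <<'E'
def st():
    s=ctrl.read_state(); print(round(s["clock"],2),s["eef_pos"].round(1),s["tool_rot"].round(4),"w",round(float(s["width"]),1),"f",s["force"].round(1)); return s
def goal(s,p): print("tool mm to go",tool(s,p).round(1))
E
python3 -c "
from h import *
goal(st(),[622.2,33.3,49.5])"
```

```text
6.8 [622.5  33.   58.9] [ 3.1407e+00 -1.7000e-03  6.4440e-01] w 49.2 f [ 0.3  0.3 -2.6]
tool mm to go [-0.  -0.4  9.4]
```

Request:
carry_out(
  deltas=[0,0,0,0,-0.0004,0.004,1,0,0,0,0,0,0.003,1,0,0,0,0,0,0.0015,1,0,0,0,0,0,0.0005,1,0,0,0,0,0,0,1],
)

```text
clock: 7.42
eef_pos: [621.4, 33.3, 49.5]
tool_rot: [3.141, -0.0, 0.644]
force: [-2.5, 0.4, 5.5]
width: 48.8
gripper_force: 64.2
```

Request:
carry_out(
  deltas=[0,0,0,0,0,0,-1,0,0,0,0,0,0,-1,0,0,0,0,0,0,-1,0,0,0,0,0,-0.02,-1,0,0,0,0,0,-0.04,-1,0,0,0,-0.02,0,-0.04,-1,0,0,0,-0.02,0,-0.05,-1,0,0,0,-0.02,0,-0.03,-1,0,0,0,0,0,0,-1,0,0,0,0,0,0,-1],
)

```text
clock: 8.68
eef_pos: [573.5, -2.3, 229.1]
tool_rot: [3.142, -0.001, 0.644]
force: [0.6, 0.0, -0.5]
width: 85.4
gripper_force: 0.0
```

```bash
python3 - <<'E'
from h import *
st(); im,c,s=snap("wrist","w4")
for z in(44,84):
  for v in tops(im,c,z): print(z,v)
E
```

```text
8.68 [573.5  -2.3 229.1] [ 3.1415e+00 -8.0000e-04  6.4430e-01] w 85.4 f [ 0.6  0.  -0.5]
44 ([561.4, -12.2], 255.0, 53.9, 36.66, [255.0, 170.0], '')
44 ([585.2, 256.7], 47.6, 47.2, 148.62, [66.0, 19.0], 'CUT')
84 ([570.1, -5.6], 223.8, 47.3, 36.66, [255.0, 170.0], '')
84 ([591.1, 230.4], 41.8, 41.4, 148.62, [66.0, 19.0], 'CUT')
```

View pics/w4.png

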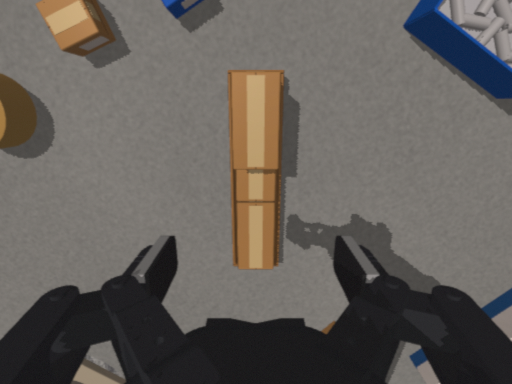

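The view shows the new long on the +x end (rows 71–169, cols 229–283), the lower joint at row 202, and the row's -x end at row 268. I'll measure its edges against the row by brightness profiles and rays.

```bash
python3 - <<'E'
from h import *
im,c,f=load("w4"); g=cv2.cvtColor(im,cv2.COLOR_BGR2HSV)[:,:,2].astype(float)
O=np.array([560,-13.9]);a=np.radians(36.92);u=np.array([np.cos(a),np.sin(a)]);n=np.array([-u[1],u[0]])
tr=lambda uv,z:((onplane(c,uv,z)[:2]-O)@u,(onplane(c,uv,z)[:2]-O)@n)
p=g[:,238:246].mean(1); 
print("vert"); [print(r,p[r].round(), np.round(tr((242,r),84),1)[0],np.round(tr((242,r),44),1)[0]) for r in list(range(66,76))+list(range(165,174))+list(range(198,206))+list(range(264,272))]
for r0,z in((90,84),(120,84),(150,84),(185,44),(220,44),(250,44)):
    q=g[r0-6:r0+6].mean(0); d=np.diff(q)
    for rng in((224,240),(270,290)): 
        print(r0,z,rng[0],[(x,q[x].round().item(),round(tr((x,r0),z)[1],1)) for x in range(*rng)][::1] if 0 else "", q[rng[0]:rng[1]].round().astype(int).tolist())
    print([round(tr((x,r0),z)[1],2) for x in(230,235,275,280)])
E
```

```text
vert
66 122.0 129.5 134.8
67 121.0 128.6 133.7
68 120.0 127.7 132.7
69 125.0 126.8 131.7
70 138.0 125.9 130.6
71 140.0 125.0 129.6
72 162.0 124.1 128.6
73 170.0 123.2 127.5
74 172.0 122.2 126.5
75 171.0 121.3 125.4
165 158.0 30.5 21.9
166 158.0 29.4 20.7
167 157.0 28.2 19.4
168 150.0 27.1 18.1
169 138.0 26.0 16.8
170 158.0 24.9 15.6
171 160.0 23.8 14.3
172 159.0 22.6 13.0
173 160.0 21.5 11.7
198 158.0 -7.6 -21.4
199 156.0 -8.8 -22.8
200 143.0 -10.0 -24.2
201 108.0 -11.2 -25.5
202 117.0 -12.4 -26.9
203 149.0 -13.6 -28.3
204 157.0 -14.8 -29.7
205 158.0 -16.0 -31.0
264 153.0 -93.1 -118.9
265 153.0 -94.5 -120.5
266 152.0 -95.9 -122.1
267 154.0 -97.3 -123.7
268 150.0 -98.7 -125.3
269 125.0 -100.1 -126.9
270 125.0 -101.6 -128.5
271 125.0 -103.0 -130.1
90 84 224  [120, 120, 120, 117, 132, 142, 124, 133, 163, 171, 171, 171, 171, 171, 170, 170]
90 84 270  [165, 165, 165, 164, 165, 165, 165, 164, 157, 134, 102, 89, 90, 84, 77, 77, 77, 78, 90, 108]
[np.float64(25.43), np.float64(20.4), np.float64(-19.85), np.float64(-24.88)]
120 84 224  [124, 125, 124, 122, 121, 134, 140, 123, 137, 162, 166, 16
[... 593 characters left out ...]
157, 154, 136, 104, 82, 74, 80, 98, 97, 79, 77, 78, 84, 99, 115, 120, 121, 122]
[np.float64(32.02), np.float64(25.67), np.float64(-25.15), np.float64(-31.5)]
220 44 224  [120, 120, 120, 122, 123, 122, 122, 126, 134, 125, 97, 79, 92, 127, 153, 157]
220 44 270  [156, 156, 156, 144, 112, 84, 74, 79, 96, 94, 79, 79, 79, 83, 103, 118, 114, 102, 90, 83]
[np.float64(33.34), np.float64(26.72), np.float64(-26.2), np.float64(-32.82)]
250 44 224  [123, 123, 124, 125, 125, 125, 124, 124, 133, 137, 118, 88, 83, 112, 143, 155]
250 44 270  [156, 155, 146, 118, 86, 75, 78, 98, 98, 82, 79, 80, 85, 106, 122, 124, 122, 120, 120, 121]
[np.float64(34.56), np.float64(27.7), np.float64(-27.18), np.float64(-34.04)]
```

The new long sits 1 mm or less short of the +x end and is flush in y within 0.3 mm. Next is L1.

Request:
carry_out(
  deltas=[0,0,0,-0.0462,0.0221,0,-1,0,0,0,-0.0462,0.0221,0,-1,0,0,0,-0.0462,0.0221,0,-1,0,0,0,-0.0462,0.0221,0,-1,0,0,0,-0.0462,0.0221,0,-1,0,0,0,-0.0462,0.0221,0,-1,0,0,0,-0.0462,0.0221,0,-1,0,0,-9.66,0,0,0.0158,-1,0,0,-9.66,0,0,0.0158,-1,0,0,-9.66,0,0,0.0158,-1,0,0,-9.66,0,0,0.0158,-1,0,0,-9.66,0,0,0.0158,-1],
)

```text
clock: 10.22
eef_pos: [407.8, -319.8, 148.0]
tool_rot: [-3.14, -0.002, 1.493]
force: [-0.5, -0.1, 0.1]
width: 85.1
gripper_force: 0.0
```

```bash
python3 - <<'E'
from h import *
for _ in range(5): ctrl.get_image("wrist")
st(); im,c,s=snap("wrist","w5")
for v in tops(im,c,40): print(v); goal(s,[*v[0],5.5])
hsv=cv2.cvtColor(im,cv2.COLOR_BGR2HSV); p=((hsv[:,:,0]>150)&(hsv[:,:,1]>60)).astype(np.uint8)
k=(hsv[:,:,2]<40).astype(np.uint8)
cn=max(cv2.findContours(p,0,1)[0],key=len).reshape(-1,2); q=np.array([tool(s,onplane(c,w,40)) for w in cn])
print("pink tool x range",q[:,0].min(),q[:,0].max(),"y",q[:,1].min(),q[:,1].max()); print("pts in |x|<35:",q[abs(q[:,0])<35,1])
# blackness columns beside carton at z=40: sample strip
for y in range(-75,80,6):
  row=[]
  for x in (-20,-12,0,12,20,40,60,80):
    from scipy.spatial.transform import Rotation as R
    X=s["eef_pos"]+R.from_euler("xyz",s["tool_rot"]).as_matrix()@np.array([x-0,y,s["eef_pos"][2]-20]); Y=c["mtx"]@(c["R"]@X+c["t"]); w=(Y[:2]/Y[2]).astype(int)
    row.append(tuple(hsv[w[1],w[0]].tolist()) if 0<=w[0]<512 and 0<=w[1]<384 else None)
  print(y,row) if abs(y)>25 else 0
E
```

```text
10.47 [ 408.  -320.5  149.6] [-3.1413e+00 -5.0000e-04  1.4846e+00] w 85.5 f [ 0.5 -0.2 -0. ]
([272.2, -357.6], 68.2, 19.0, 152.83, [125.0, 229.0], '')
tool mm to go [ -48.7 -132.   144.1]
([407.0, -320.0], 97.4, 48.1, 85.07, [254.0, 182.0], '')
tool mm to go [  0.3  -1.  144.1]
([298.5, -219.1], 92.9, 17.9, 57.16, [122.0, 82.0], '')
tool mm to go [  91.5 -117.8  144.2]
pink tool x range -93.46161829434845 -2.145560018565092 y -173.53594027282188 -56.760344845193465
pts in |x|<35: [-137.16538249 -138.30315444 -139.44353585 -140.42546917 -141.56959754
 -142.71635599 -143.70055093 -144.85108225 -145.83641293 -146.82174564
 -147.97720051 -149.13532069 -150.12293073 -151.28486706 -152.27362073
 -153.43938776 -154.60785324 -155.5989001  -155.77902655 -155.95957055
 -157.13503293 -157.31757187 -157.50053543 -157.68392507 -158.86688198
 -159.05229461 -159.23814054 -159.4244213  -160.6149619  -160.8032942
 -160.9920687  -161.18128696 -162.37950193 -162.57080082 -162.762551
 -162.95475406 -164.16073565 -164.355049   -162.32600367 -162.1340897
 -161.94262901 -161.75161998 -160.55132335 -160.362
[... 3036 characters left out ...]
131), (19, 16, 128), (18, 19, 135), (16, 21, 132), (15, 19, 131), (17, 17, 132)]
51 [(15, 19, 131), (17, 18, 129), (15, 15, 133), (15, 19, 135), (18, 19, 133), (17, 17, 133), (18, 19, 136), (17, 17, 134)]
57 [(17, 18, 131), (18, 19, 134), (17, 18, 128), (11, 15, 132), (21, 14, 127), (17, 18, 129), (17, 18, 128), (15, 19, 136)]
63 [(19, 16, 127), (15, 19, 132), (15, 19, 134), (11, 16, 130), (17, 18, 128), (18, 19, 132), (17, 18, 128), (15, 16, 129)]
69 [(18, 19, 133), (19, 16, 129), (20, 18, 128), (18, 20, 129), (15, 19, 132), (18, 19, 136), (17, 17, 134), (20, 17, 133)]
75 [(17, 17, 138), (17, 17, 135), (17, 18, 130), (19, 16, 128), (19, 16, 127), (18, 19, 131), (13, 17, 132), (19, 15, 132)]
```

Request:
carry_out(
  deltas=[0,0,0,0,-0.001,0.02,-1,0,0,0,0,0,0.04,-1,0,0,0,0,0,0.04,-1,0,0,0,0,0,0.03,-1,0,0,0,0,0,0.014,-1,0,0,0,0,0,0,-1,0,0,0,0,0,0,1,0,0,0,0,0,0,1,0,0,0,0,0,0,1,0,0,0,0,0,0,1],
)

```text
clock: 11.78
eef_pos: [407.2, -321.2, 7.1]
tool_rot: [3.14, 0.001, 1.487]
force: [-0.3, 0.3, 5.7]
width: 49.0
gripper_force: 64.0
```

Request:
carry_out(
  deltas=[0,0,0,0,0,-0.02,1,0,0,0,0,0,-0.05,1,0,0,0,0.0478,0.0074,-0.025,1,0,0,0,0.0478,0.0074,-0.025,1,0,0,0,0.0478,0.0074,-0.025,1,0,0,0,0.0478,0.0074,-0.025,1,0,0,0,0.0478,0.0074,-0.025,1,0,0,9.66,0,0,-0.0096,1,0,0,9.66,0,0,-0.0096,1,0,0,9.66,0,0,-0.0096,1,0,0,9.66,0,0,-0.0096,1,0,0,9.66,0,0,-0.0096,1],
)

```text
clock: 13.28
eef_pos: [462.7, -85.4, 249.2]
tool_rot: [-3.141, 0.0, 0.638]
force: [0.3, -0.5, -4.1]
width: 49.3
gripper_force: 64.1
```

```bash
cat >> h.py <<'E'
O=np.array([560,-13.9]);A=np.radians(36.92);U=np.array([np.cos(A),np.sin(A)]);N=np.array([-U[1],U[0]])
def tray(p): d=np.array(p)[:2]-O; return np.array([d@U,d@N])
def world(x,y=0): return O+x*U+y*N
E
python3 - <<'E'
from h import *
for _ in range(5): ctrl.get_image("wrist")
s=st(); im,c,s=snap("wrist","w6"); print("tcp tray",tray(s["eef_pos"]).round(1))
for v in tops(im,c,44,amin=300): print(44,v,tray(v[0]).round(1))
H=s["eef_pos"][2]+33.5
for v in tops(im,c,H,amin=3000): print("hand",v,tray(v[0]).round(1),"front rel tcp",tray(v[0])[0]+max(v[1],0)/2-tray(s["eef_pos"])[0])
g=cv2.cvtColor(im,cv2.COLOR_BGR2HSV)[:,:,2].astype(float)
p=g[:,240:247].mean(1); print(p[:170].round().astype(int).tolist())
for r in(0,20,40,60,80,100,120,140,160,180): print(r,[round(tray(onplane(c,(243,r),z))[0],1) for z in(44,84,H)])
E
```

```text
13.53 [463.  -85.3 248.5] [-3.141e+00  5.000e-04  6.469e-01] w 49.6 f [-0.7 -0.3 -3.8]
tcp tray [-120.5    1.2]
44 ([393.3, -137.6], 176.5, 151.0, 36.94, [256.0, 215.0], '') [-207.6    1.2]
44 ([507.5, -53.4], 73.2, 47.8, 36.99, [255.0, 121.0], '') [-65.7  -0. ]
44 ([559.7, -14.5], 48.8, 47.1, 35.87, [254.0, 68.0], '') [-0.6 -0.3]
44 ([595.3, 15.1], 57.9, 40.8, 127.07, [251.0, 17.0], 'CUT') [45.6  2. ]
hand ([482.2, -71.4], 55.2, 47.2, 36.94, [256.0, 215.0], '') [-96.7   0.8] front rel tcp 51.3289508543256
[183, 184, 184, 184, 184, 184, 184, 184, 184, 184, 184, 184, 184, 184, 184, 184, 184, 184, 184, 184, 184, 184, 184, 184, 184, 184, 184, 184, 184, 183, 177, 144, 110, 84, 82, 82, 81, 79, 76, 81, 87, 100, 111, 112, 112, 115, 124, 140, 150, 160, 170, 177, 180, 178, 180, 180, 180, 180, 180, 180, 180, 180, 180, 180, 180, 179, 180, 180, 179, 179, 179, 179, 179, 179, 179, 179, 179, 178, 179, 178, 178, 178, 178, 178, 178, 177, 175, 159, 118, 88, 110, 166, 179, 179, 179, 179, 179, 179, 179, 179, 179, 178, 178, 178, 178, 177, 177, 177, 177, 177, 177, 177, 177, 177, 176, 176, 177, 176, 176, 1
[... 162 characters left out ...]
, 127, 112, 111, 110, 106, 100, 121, 131, 131, 131, 131, 135, 148, 148, 128, 146, 162, 164]
0 [np.float64(66.0), np.float64(53.1), np.float64(-11.1)]
20 [np.float64(46.6), np.float64(35.8), np.float64(-17.2)]
40 [np.float64(26.3), np.float64(17.9), np.float64(-23.6)]
60 [np.float64(5.2), np.float64(-0.7), np.float64(-30.2)]
80 [np.float64(-16.7), np.float64(-20.1), np.float64(-37.0)]
100 [np.float64(-39.5), np.float64(-40.3), np.float64(-44.2)]
120 [np.float64(-63.3), np.float64(-61.4), np.float64(-51.6)]
140 [np.float64(-88.2), np.float64(-83.3), np.float64(-59.4)]
160 [np.float64(-114.1), np.float64(-106.3), np.float64(-67.5)]
180 [np.float64(-141.2), np.float64(-130.3), np.float64(-76.0)]
```

Request:
carry_out(
  deltas=[0,0,0,0.0314,0.0003,0.01,1,0,0,0,0.0314,0.0003,0.02,1,0,0,0,0.0313,0.0002,0.03,1,0,0,0,0,0,0.035,1,0,0,0,0,0,0.035,1,0,0,0,0,0,0.015,1,0,0,0,0,0,0,1,0,0,0,0,0,0,1],
)

```text
clock: 14.58
eef_pos: [540.3, -29.8, 104.9]
tool_rot: [3.14, -0.002, 0.644]
force: [-0.3, -0.2, -3.9]
width: 49.2
gripper_force: 63.8
```

```bash
python3 - <<'E'
from h import *
s=st(); ctrl.get_image("side"); s=st(); print(tray(s["eef_pos"]).round(2)); goal(s,[*world(-26.3,.6),51.0])
E
```

```text
14.57 [540.3 -29.8 104.9] [ 3.1402e+00 -1.9000e-03  6.4410e-01] w 49.2 f [-0.3 -0.2 -3.9]
14.62 [540.5 -29.8 105.2] [ 3.1399e+00 -2.3000e-03  6.4400e-01] w 49.2 f [ 0.7 -0.6 -4.2]
[-25.13  -0.94]
tool mm to go [-1.3 -1.6 54.2]
```

Request:
carry_out(
  deltas=[0,0,0,-0.0012,-0.0016,0.004,1,0,0,0,0,0,0.004,1,0,0,0,0,0,0,1],
)

```text
clock: 15.0
eef_pos: [537.1, -29.0, 95.6]
tool_rot: [-3.141, 0.0, 0.644]
force: [-0.3, -0.9, -3.2]
width: 49.2
gripper_force: 63.9
```

```bash
python3 - <<'E'
from h import *
P=[]
for _ in range(6): ctrl.get_image("side"); P.append(ctrl.read_state()["eef_pos"])
P=np.array(P); print(P.std(0).round(2)); m=P.mean(0); s=dict(st()); s["eef_pos"]=m; print(tray(m).round(2)); goal(s,[*world(-26.3,.6),51.0])
im,c,_=snap("wrist","w7"); H=m[2]+33
for v in tops(im,c,H,amin=3000): print("hand",v,tray(v[0]).round(1),"front",tray(v[0])[0]+v[1]/2)
g=cv2.cvtColor(im,cv2.COLOR_BGR2HSV)[:,:,2].astype(float); p=g[:,238:246].mean(1); print(p[40:200].round().astype(int).tolist())
for r in range(40,200,20): print(r,[round(tray(onplane(c,(242,r),z))[0],1) for z in(84,H)])
E
```

```text
[0.07 0.02 0.05]
15.3 [537.5 -29.1  95.9] [ 3.1414e+00 -2.0000e-04  6.4410e-01] w 49.2 f [-0.  -0.2 -3.4]
[-27.14   1.43]
tool mm to go [ 0.8  0.8 44.8]
hand ([556.5, -15.3], 55.5, 47.5, 36.89, [257.0, 215.0], '') [-3.6  1. ] front 24.110858353602477
hand ([604.4, 20.1], 53.0, 33.9, 36.86, [253.0, 75.0], 'CUT') [55.9  0.5] front 82.42046831250008
[208, 208, 208, 208, 208, 208, 208, 208, 208, 208, 208, 208, 207, 206, 206, 206, 205, 206, 205, 205, 205, 205, 205, 205, 205, 205, 205, 204, 203, 203, 203, 203, 203, 203, 202, 202, 203, 202, 202, 202, 202, 202, 202, 201, 200, 200, 200, 199, 199, 199, 199, 199, 199, 199, 199, 199, 198, 198, 198, 197, 197, 197, 197, 197, 197, 197, 197, 197, 197, 196, 196, 195, 196, 196, 196, 196, 194, 194, 194, 194, 194, 194, 194, 193, 193, 193, 193, 193, 193, 193, 192, 193, 192, 192, 192, 192, 191, 191, 190, 186, 172, 169, 165, 148, 126, 104, 111, 112, 112, 114, 121, 130, 123, 112, 111, 110, 105, 97, 118, 130, 131, 131, 132, 135, 148, 148, 128, 145, 162, 164, 166, 167, 168, 168, 169, 175, 196, 198, 198, 198, 197, 197, 197, 197, 197, 196, 197, 197, 197, 196, 196, 196, 196, 196, 196, 196, 196, 196, 196, 196]
40 [np.float64(79.3), np.float64(69.9)]
60 [np.float64(70.0), np.float64(63.3)]
80 [np.float64(60.3), np.float64(56.4)]
100 [np.float64(50.1), np.float64(49.2)]
120 [np.float64(39.6), np.float64(41.7)]
140 [np.float64(28.5), np.float64(33.9)]
160 [np.float64(17.0), np.float64(25.8)]
180 [np.float64(5.0), np.float64(17.2)]
```

Request:
carry_out(
  deltas=[0,0,0,0.0005,0.0006,0,1,0,0,0,0,0,0.012,1,0,0,0,0,0,0.012,1,0,0,0,0,0,0.01,1,0,0,0,0,0,0.005,1,0,0,0,0,0,0.003,1,0,0,0,0,0,0.002,1,0,0,0,0,0,0.0006,1,0,0,0,0,0,0,1],
)

```text
clock: 16.48
eef_pos: [538.3, -29.3, 51.4]
tool_rot: [3.141, -0.0, 0.644]
force: [-0.8, -0.3, -3.9]
width: 49.5
gripper_force: 64.1
```

```bash
python3 - <<'E'
from h import *
ctrl.get_image("side"); s=st(); print(tray(s["eef_pos"]).round(2))
E
```

```text
16.52 [538.3 -29.2  51.5] [ 3.1413e+00 -4.0000e-04  6.4400e-01] w 49.5 f [-0.2 -0.2 -4.3]
[-26.56   0.76]
```

Request:
carry_out(
  deltas=[0,0,0,0,0,0.0005,1,0,0,0,0,0,0.0005,1,0,0,0,0,0,0,1],
)

```text
clock: 16.9
eef_pos: [538.4, -29.2, 51.2]
tool_rot: [3.141, -0.001, 0.644]
force: [-1.3, 1.2, 5.2]
width: 49.1
gripper_force: 65.4
```

Request:
carry_out(
  deltas=[0,0,0,0,0,0,-1,0,0,0,0,0,0,-1,0,0,0,0,0,0,-1,0,0,0,0,0,-0.02,-1,0,0,0,0,0,-0.04,-1,0,0,0,0.01,0,-0.04,-1,0,0,0,0.01,0,-0.05,-1,0,0,0,0.01,0,-0.03,-1,0,0,0,0,0,0,-1],
)

```text
clock: 18.02
eef_pos: [564.3, -10.5, 232.8]
tool_rot: [3.138, -0.005, 0.645]
force: [-0.9, 0.0, -0.4]
width: 85.2
gripper_force: 0.0
```

```bash
python3 - <<'E'
from h import *
for _ in range(4): ctrl.get_image("wrist")
st(); im,c,s=snap("wrist","w8"); print("tcp",tray(s["eef_pos"]).round(1))
g=cv2.cvtColor(im,cv2.COLOR_BGR2HSV)[:,:,2].astype(float)
q=tuple(int(v) for v in (c["mtx"]@(c["R"]@np.array([*world(75),84])+c["t"]))[:2]/(c["mtx"]@(c["R"]@np.array([*world(75),84])+c["t"]))[2]); print(q)
x0=q[0]-18; p=g[:,x0:x0+8].mean(1)
d=np.diff(p); rows=[r for r in range(40,310) if abs(d[r])>9]
print([(r,p[r].round().item(),p[r+1].round().item(),round(tray(onplane(c,(x0+4,r+.5),84))[0],1),round(tray(onplane(c,(x0+4,r+.5),44))[0],1)) for r in rows])
cam=-c["R"].T@c["t"]; 
for X,z in((110,84),(75,84),(40,84),(10,84),(-25,84),(-60,84),(-90,44),(-115,44)):
    Y=c["mtx"]@(c["R"]@np.array([*world(X),z])+c["t"]); r=int(Y[1]/Y[2]); l=g[r-3:r+4].mean(0); l0=int(Y[0]/Y[2])
    inside=l[l0-14]; L=[i for i in range(l0-14,l0-45,-1) if l[i]<148 ][0]; Rr=[i for i in range(l0+14,l0+45) if l[i]<138][0]
    L=L+(148-l[L])/(l[L+1]-l[L]); Rr=Rr-(138-l[Rr])/(l[Rr-1]-l[Rr])
    a,b=[tray(onplane(c,(e,r),z))[1] for e in(L,Rr)]; print(X,z,round(a,1),round(b,1),"mid",round((a+b)/2,2))
cv2.imwrite("pics/w8c.png",cv2.resize(im[30:320,150:360],None,fx=2.5,fy=2.0,interpolation=cv2.INTER_CUBIC))
for v in tops(im,c,40,amin=600): print(v)
E
```

```text
18.23 [560.9 -11.5 228.9] [-3.140e+00  2.500e-03  6.437e-01] w 85.3 f [-0.1 -0.2  0.5]
tcp [2.1 1.3]
(255, 106)
[(53, 129.0, 164.0, np.float64(124.4), np.float64(131.1)), (153, 156.0, 128.0, np.float64(27.0), np.float64(20.1)), (154, 128.0, 97.0, np.float64(25.9), np.float64(18.8)), (155, 97.0, 113.0, np.float64(24.8), np.float64(17.6)), (156, 113.0, 141.0, np.float64(23.7), np.float64(16.4)), (157, 141.0, 156.0, np.float64(22.7), np.float64(15.1)), (238, 151.0, 138.0, np.float64(-74.6), np.float64(-95.7)), (258, 146.0, 124.0, np.float64(-101.6), np.float64(-126.5))]
110 84 23.8 -23.6 mid 0.07
75 84 23.7 -23.6 mid 0.08
40 84 23.6 -23.6 mid -0.02
10 84 23.6 -23.7 mid -0.04
-25 84 23.8 -23.5 mid 0.16
-60 84 23.2 -7.3 mid 7.95
-90 44 26.8 -203.6 mid -88.43
-115 44 23.0 -23.5 mid -0.24
([513.1, -46.8], 142.0, 57.8, 36.92, [255.0, 207.0], '')
([619.3, 33.0], 111.4, 58.0, 36.73, [255.0, 102.0], '')
([580.8, 252.9], 47.8, 32.6, 148.87, [67.0, 11.0], 'CUT')
```

View pics/w8c.png

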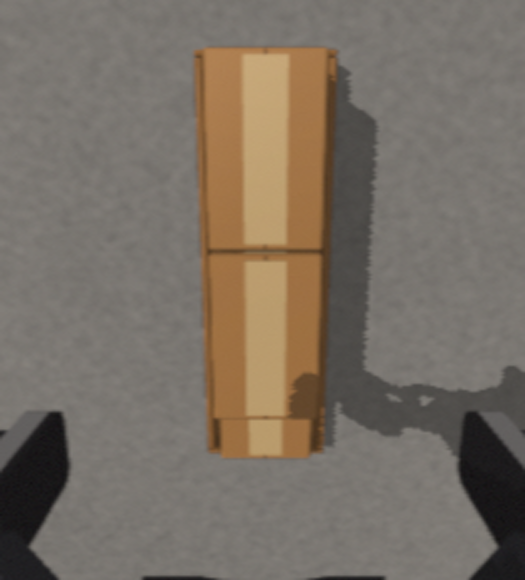

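The crop shows both longs butted in line, joint at (265,250), with the lower short space exposed at (265,438). The joint gap is about 1.5 mm. Now going to the short.

Request:
carry_out(
  deltas=[0,0,0,0.0359,-0.0405,0,-1,0,0,0,0.0359,-0.0405,0,-1,0,0,0,0.0359,-0.0405,0,-1,0,0,0,0.0359,-0.0405,0,-1,0,0,0,0.0359,-0.0405,0,-1,0,0,9.76,0,0,0.0105,-1,0,0,9.76,0,0,0.0105,-1,0,0,9.76,0,0,0.0105,-1,0,0,9.76,0,0,0.0105,-1,0,0,9.76,0,0,0.0105,-1,0,0,9.76,0,0,0.0105,-1,0,0,9.76,0,0,0.0105,-1],
)

```text
clock: 19.77
eef_pos: [583.4, 257.8, 155.1]
tool_rot: [3.139, 0.001, -0.554]
force: [-1.4, -0.1, 0.2]
width: 84.9
gripper_force: 0.0
```

```bash
python3 - <<'E'
from h import *
for _ in range(5): ctrl.get_image("wrist")
s=st(); im,c,s=snap("wrist","w9"); print(s["qpos"].round(2))
for v in tops(im,c,40): print(v); goal(s,[*v[0],5.5])
cv2.imwrite("pics/w9c.png",im)
E
```

```text
20.02 [584.  258.3 156.4] [ 3.1409e+00  2.0000e-04 -5.4570e-01] w 85.6 f [-0.2 -0.2  0.7]
[-0.64  0.71  0.3   1.63 -0.27  0.84 -2.34]
([434.6, 299.1], 97.4, 56.4, 48.41, [290.0, 303.0], '')
tool mm to go [-148.9   42.5  151. ]
([584.5, 260.0], 48.7, 47.0, 58.72, [252.0, 184.0], '')
tool mm to go [ -0.4  -1.9 150.9]
([654.1, 355.7], 42.7, 17.0, 81.88, [133.0, 175.0], '')
tool mm to go [   9.4 -119.8  150.8]
([688.8, 192.0], 42.0, 16.4, 157.24, [256.0, 46.0], '')
tool mm to go [124.    2.1 150.9]
([617.1, 26.8], 72.2, 22.0, 58.76, [473.0, 9.0], 'CUT')
tool mm to go [148.5 180.6 151. ]
```

View pics/w9.png

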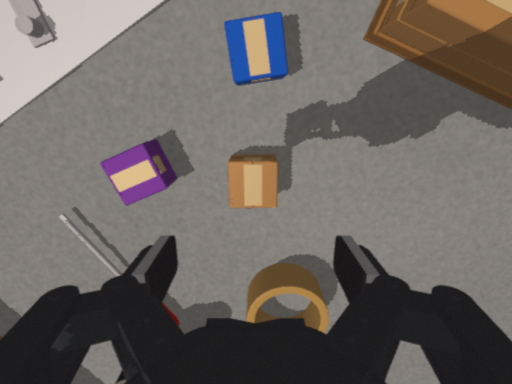

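The short sits at (253,182) with its tape straight along the image, so along tool x. The purple carton at (140,172), the tape roll and the screwdriver are clear of the fingers. Gripping from a part-closed opening.

Request:
carry_out(
  deltas=[0,0,0,-0.0004,-0.0019,0.02,-0.5,0,0,0,0,0,0.04,-0.5,0,0,0,0,0,0.04,-0.5,0,0,0,0,0,0.03,-0.5,0,0,0,0,0,0.0205,-0.5,0,0,0,0,0,0,-0.5,0,0,0,0,0,0,1,0,0,0,0,0,0,1,0,0,0,0,0,0,1,0,0,0,0,0,0,1],
)

```text
clock: 21.32
eef_pos: [585.3, 260.6, 7.1]
tool_rot: [-3.14, -0.001, -0.548]
force: [-0.5, -0.4, 3.8]
width: 49.3
gripper_force: 63.7
```

```bash
python3 -c "
from h import *
s=st(); goal(s,[584.5,260,0]); goal(s,[*world(-130),250])"
```

```text
21.32 [585.3 260.6   7.1] [-3.1403e+00 -7.0000e-04 -5.4830e-01] w 49.3 f [-0.5 -0.4  3.8]
tool mm to go [-0.3  0.9  7.1]
tool mm to go [  73.7  368.  -243.3]
```

Request:
carry_out(
  deltas=[0,0,0,0,0,-0.02,1,0,0,0,0,0,-0.06,1,0,0,0,0.012,0.0487,-0.02,1,0,0,0,0.012,0.0487,-0.02,1,0,0,0,0.012,0.0487,-0.02,1,0,0,0,0.012,0.0487,-0.01,1,0,0,0,0.012,0.0487,0,1,0,0,0,0.012,0.0487,0,1,0,0,0,0.012,0.0487,0,1,0,0,-9.76,0,0,0,1,0,0,-9.76,0,0,0,1,0,0,-9.76,0,0,0,1],
)

```text
clock: 22.82
eef_pos: [478.8, -74.8, 157.3]
tool_rot: [3.141, -0.001, -0.033]
force: [0.3, 0.2, -1.4]
width: 49.3
gripper_force: 62.8
```

Request:
carry_out(
  deltas=[0,0,-9.76,0,0,0.01,1,0,0,-9.76,0,0,0.01,1,0,0,-9.76,0,0,0.01,1,0,0,-9.76,0,0,0.01,1,0,0,0,0,0,0.01,1,0,0,0,0,0,0,1],
)

```text
clock: 23.58
eef_pos: [478.3, -74.7, 106.1]
tool_rot: [-3.141, 0.001, 0.641]
force: [-0.0, 0.0, -1.7]
width: 49.4
gripper_force: 62.9
```

```bash
cat > hov.py <<'E'
from h import *
P=[]
for _ in range(4): ctrl.get_image("side"); P.append(ctrl.read_state()["eef_pos"])
m=np.mean(P,0); s=dict(st()); s["eef_pos"]=m; print(tray(m).round(2)); goal(s,[*world(-101.05,.7),51.0])
im,c,_=snap("wrist","w10"); H=m[2]+33
for v in tops(im,c,H,amin=1500): print("hand",v,tray(v[0]).round(1),"front",round(tray(v[0])[0]+v[1]/2,1))
g=cv2.cvtColor(im,cv2.COLOR_BGR2HSV)[:,:,2].astype(float); p=g[:,238:246].mean(1); d=np.diff(p)
print([(r,int(p[r]),int(p[r+1]),*[round(tray(onplane(c,(242,r+.5),z))[0],1) for z in(84,H)]) for r in range(60,260) if abs(d[r])>7])
E
python3 hov.py
```

```text
23.77 [479.  -74.4 106.6] [ 3.1408e+00 -4.0000e-04  6.4310e-01] w 49.3 f [ 0.4 -0.3 -2.1]
[-101.26    0.3 ]
tool mm to go [ 0.2 -0.4 55.5]
hand ([486.9, -68.9], 47.6, 28.0, 126.82, [258.0, 247.0], '') [-91.5  -0.1] front -67.7
hand ([536.3, -31.6], 70.5, 31.8, 36.77, [253.0, 114.0], '') [-29.6   0.1] front 5.7
[(181, 185, 173, np.float64(-72.9), np.float64(-57.4)), (183, 167, 159, np.float64(-74.2), np.float64(-58.3)), (184, 159, 136, np.float64(-74.9), np.float64(-58.7)), (185, 136, 120, np.float64(-75.6), np.float64(-59.2)), (186, 120, 139, np.float64(-76.2), np.float64(-59.6)), (187, 139, 160, np.float64(-76.9), np.float64(-60.0)), (188, 160, 171, np.float64(-77.6), np.float64(-60.5)), (196, 177, 169, np.float64(-83.0), np.float64(-64.1)), (197, 169, 140, np.float64(-83.7), np.float64(-64.5)), (198, 140, 114, np.float64(-84.4), np.float64(-65.0)), (206, 108, 99, np.float64(-89.9), np.float64(-68.7)), (207, 99, 90, np.float64(-90.6), np.float64(-69.1)), (208, 90, 108, np.float64(-91.3), np.float64(-69.6)), (209, 108, 126, np.float64(-92.0), np.float64(-70.1)), (220, 132, 142, np.float64(-99.9), np.float64(-75.3)), (221, 142, 158, np.float64(-100.6), np.float64(-75.7)), (222, 158, 121, np.float64(-101.3), np.float64(-76.2)), (224, 119, 140, np.float64(-102.8), np.float64(-77.2)), (225, 140, 157, np.float64(-103.5), np.float64(-77.7)), (233, 159, 193, np.float64(-109.4), np.float64(-81.6))]
```

Request:
carry_out(
  deltas=[0,0,0,0,-0.0004,0.015,1,0,0,0,0,0,0.015,1,0,0,0,0,0,0.012,1,0,0,0,0,0,0.006,1,0,0,0,0,0,0.004,1,0,0,0,0,0,0.002,1,0,0,0,0,0,0.0006,1,0,0,0,0,0,0,1],
)

```text
clock: 24.82
eef_pos: [478.6, -74.1, 51.8]
tool_rot: [3.141, -0.0, 0.644]
force: [0.5, 0.5, -2.7]
width: 49.4
gripper_force: 63.0
```

Request:
carry_out(
  deltas=[0,0,0,0,0,0.0006,1,0,0,0,0,0,0.0005,1,0,0,0,0,0,0,1],
)

```text
clock: 25.2
eef_pos: [478.7, -74.1, 51.1]
tool_rot: [3.141, -0.0, 0.644]
force: [-1.3, -0.0, 5.5]
width: 49.5
gripper_force: 64.0
```

Request:
carry_out(
  deltas=[0,0,0,0,0,0,-1,0,0,0,0,0,0,-1,0,0,0,0,0,0,-1,0,0,0,0,0,-0.02,-1,0,0,0,0,0,-0.04,-1,0,0,0,0.02,0,-0.04,-1,0,0,0,0.04,0,-0.04,-1,0,0,0,0.04,0,-0.04,-1,0,0,0,0,0,0,-1,0,0,0,0,0,0,-1],
)

```text
clock: 26.45
eef_pos: [557.3, -14.5, 229.8]
tool_rot: [-3.141, 0.002, 0.644]
force: [-0.1, 0.4, -0.0]
width: 85.5
gripper_force: 0.0
```

```bash
python3 - <<'E'
from h import *
for _ in range(3): ctrl.get_image("wrist")
st(); im,c,s=snap("wrist","w11"); print("tcp",tray(s["eef_pos"]).round(1))
g=cv2.cvtColor(im,cv2.COLOR_BGR2HSV)[:,:,2].astype(float)
def px(X,z): Y=c["mtx"]@(c["R"]@np.array([*world(X),z])+c["t"]); return Y[:2]/Y[2]
x0=int(px(75,84)[0])-18; p=g[:,x0:x0+8].mean(1); d=np.diff(p)
print([(r,int(p[r]),int(p[r+1]),*[round(tray(onplane(c,(x0+4,r+.5),z))[0],1) for z in (84,44)]) for r in range(30,310) if abs(d[r])>9])
for X in(110,75,40,10,-25,-60,-90,-115):
    w=px(X,84); r=int(w[1]); l0=int(w[0]); l=g[r-3:r+4].mean(0)
    L=next((i for i in range(l0-14,l0-45,-1) if l[i]<146),l0-45); R=next((i for i in range(l0+14,l0+45) if l[i]<138),l0+45)
    a,b=[tray(onplane(c,(e,r),84))[1] for e in(L+.5,R-.5)]; print(X,round(a,1),round(b,1),"mid",round((a+b)/2,2))
a=im[20:320,130:380]; b=cv2.imread("pics/w11.png")
sd=snap("side","s2")[0][150:250,160:300]; sc=snap("scene","sc2")[0][150:250,180:300]
h=lambda i:cv2.resize(i,(int(i.shape[1]*290/i.shape[0]),290),interpolation=cv2.INTER_CUBIC)
rt=np.vstack([h(sd)[:,:345],h(sc)[:,:345]]); cv2.imwrite("pics/fin.png",np.hstack([cv2.resize(a,(430,580)),rt]))
E
```

```text
26.6 [556.9 -15.  229.2] [-3.1401e+00  2.9000e-03  6.4270e-01] w 85.5 f [-0.1 -0.6 -0.6]
tcp [-3.2  1. ]
[(47, 126, 158, np.float64(124.3), np.float64(131.7)), (48, 158, 173, np.float64(123.5), np.float64(130.7)), (148, 155, 126, np.float64(27.0), np.float64(20.8)), (149, 126, 93, np.float64(25.9), np.float64(19.6)), (150, 93, 108, np.float64(24.8), np.float64(18.3)), (151, 108, 139, np.float64(23.7), np.float64(17.1)), (152, 139, 156, np.float64(22.7), np.float64(15.9)), (234, 149, 116, np.float64(-74.9), np.float64(-95.3)), (236, 115, 141, np.float64(-77.5), np.float64(-98.3)), (237, 141, 154, np.float64(-78.8), np.float64(-99.8)), (272, 148, 123, np.float64(-127.1), np.float64(-154.7))]
110 24.1 -23.8 mid 0.13
75 24.1 -23.7 mid 0.19
40 24.0 -23.5 mid 0.25
10 23.7 -24.2 mid -0.25
-25 23.5 -23.9 mid -0.21
-60 23.1 -15.3 mid 3.91
-90 23.8 -15.7 mid 4.06
-115 23.2 -23.4 mid -0.11
```

View pics/fin.png

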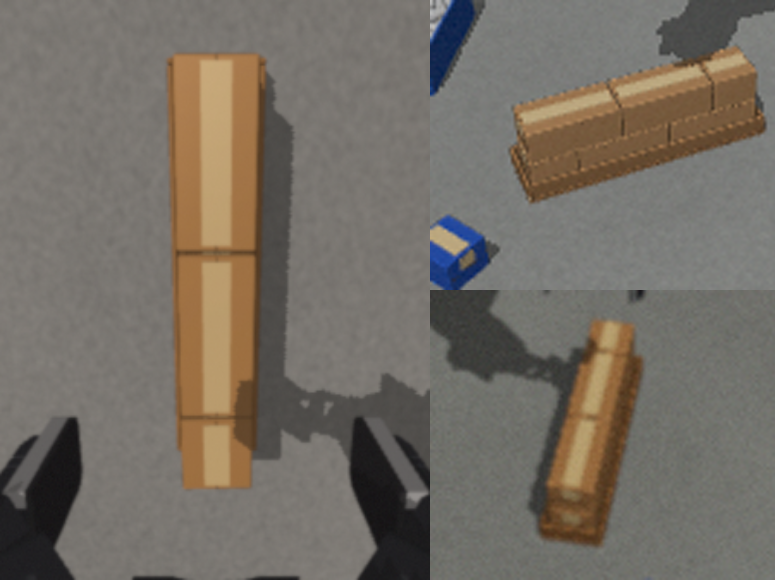

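```bash
python3 -c "
from cell import ctrl
print(ctrl.finish_job())"
```

```text
the job is handed in; nothing more can be done
None
```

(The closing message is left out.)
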